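# Open the dust filter pot on the goldsmith's bench

### The job

The polishing-dust filter is due for a change: open the filter pot with the orange cover. Press the orange cover down against its spring, twist it a quarter turn anticlockwise (seen from above) to free it from its lugs, then lift it off and set it gently, right way up, wholly on the round cork pad. Leave the other pot's blue cover in place.

Things in the scene. Friction and masses are not known exactly. Their poses are not given: they have to be found in the camera images.
- orange_cap: Orange bayonet cover, 250 g. Origin: centre of its plug's underside, z up. Plug 61 mm dia, z 0-21; flange 68 mm dia, z 21-27, with two 12 mm wide ears along +-x out to 46 mm from the axis; upright grip bar z 27-67, 54 mm long (x), 14 mm thick (y): grip it so the fingers close along y. Starts locked; pressed 6-13 mm (9-10 best) it turns anticlockwise only; free to lift at 66-135 deg, aim 90.
- orange_pot: Grey round pot under the orange cover, 106 mm dia, fixed. Origin: centre of its underside, z up. Rim at z 75; aluminium hooks around the rim to z 99, 37-53 mm from the axis, notched at +-x. Locked cover: origin at z 67 on the same axis, x axes parallel, plug 8 mm deep, on a sprung white cartridge (7 N, plus 0.4 N per mm pressed; hard stop 13 mm down). Not pressed, its notches hold it.
- cork_pad: Round cork pad, 150 mm dia, 5 mm thick, fixed flat on the bench. Origin: centre of its underside; its top is 5 mm above.
- blue_cap: Blue cover of a second, identical pot, locked; same shape and origin as the orange cover. A bystander: leave it in place.
Not all that is in view belongs to the job. What is meant by the orange_cap is not turquoise or yellow, and is the smaller of those in its own colour.

How it is judged (in metres and radians):
On the way, in this order (a step that is already met when the one before it is completed fails the run):
1. the orange cover is pressed down at least 5 mm before it is twisted (z of orange_cap in the frame of orange_pot below 0.062 m and angle between the x axis of orange_cap and the x axis of orange_pot, either way round below 0.25 rad and horizontal distance between orange_cap and orange_pot below 0.01 m), for 0.05 s.
2. the orange cover is twisted at least 60 degrees while it is still in its pot (angle between the x axis of orange_cap and the x axis of orange_pot, either way round above 1.05 rad and z of orange_cap in the frame of orange_pot below 0.073 m and horizontal distance between orange_cap and orange_pot below 0.01 m), for 0.05 s.
At the end, for the whole second after the job is handed in: The orange cover stands right way up (within 10 degrees), at rest and released, flat on the cork pad with its centre within 35 mm of the pad's centre; the blue cover is still in its pot, not displaced by 10 mm or more (horizontal distance between orange_cap and cork_pad below 0.035 m and z of orange_cap in the frame of cork_pad between 0 and 0.01 m and angle between orange_cap's own z axis and vertical below 0.17 rad and linear speed of orange_cap below 0.03 m/s and distance of blue_cap from where it was at the start of the episode below 0.01 m); the robot touches nothing.
It fails at once if the blue cover is displaced by 10 mm or more (distance of blue_cap from where it was at the start of the episode above 0.01 m).
It fails at once if the orange cover is dropped or slammed onto the cork pad (faster than 0.7 m/s close above it) (linear speed of orange_cap above 0.7 m/s and height (world z) of orange_cap below 0.03 m).
It also fails if it takes over 48 s, if anything falls off the work surface, if the arm or the gripper's body presses on something with over 40 N, if the wrist force passes 120 N, or if a joint passes its speed limit or range.

### The arm

A 6-joint arm with a two-finger parallel gripper is mounted at the origin on the work surface. World frame = base frame: x ahead of the robot, y to its left, z up, the work surface at z = 0. Lengths are in m, angles in degrees, forces in N, time in s.
With the tool pointing down it reaches from about 0.4 to 0.825 m from the base axis. Payload 7 kg.
Tool frame: the origin (TCP) lies midway between the tips of the shut fingers; the grasp point (between the pads) lies 19 mm behind it; z points along the fingers, y is the direction in which the jaws open and shut (so a half turn about z gives the same grasp; the last joint's range is limited). The gripper opens to 88 mm and grips with 3 to 60 N. Pads are 19 mm wide; open, the fingers measure 130 mm over their backs; the gripper's body (78 mm by 193 mm) begins 47 mm behind the grasp point.
Start: joints at [-53.795, 20.546, 0.682, 0, -70.136, -16.507], TCP at [0.227, -0.635, 0.227] pointing down, gripper open.
Joint ranges: [-176.03, 176.03], [-82.01, 121.73], [-58.28, 71.71], [-173.87, 95.51], [-174.79, -0.11], [-173.66, 173.66]. Speed limits (degrees/s): [136.94, 136.94, 172.46, 180, 180, 180].

### API

Orientations are given as a 3x3 rotation matrix whose columns are the frame's x, y, z axes.
In Python, from rig import robot gives the robot as it stands. Calls block until the motion is done:
- robot.goto(position, orientation): joint-space move of the TCP to a pose.
- robot.servo_line(position, ori=None, speed=0.15): straight line of the TCP; ori=None keeps the orientation; speed is the mean speed in m/s.
- robot.movej(angles): joint-space move.
- robot.move_gripper(opening): opening from 0.0 (shut) to 1.0 (fully open); the grip force is fixed at half the most; returns when the fingers have stopped.
- robot.dwell(seconds).
- robot.ik(position, orientation): joint angles nearest the present ones, or None.
- robot.grab_frame(name): name is "scene" or "top" or "wrist"; returns (picture, depth): 480x640x3 uint8, red, green, blue; 480x640 float32, m along the optical axis (not along the pixel's ray), 0 where there is no reading.
- robot.camera_info(name): a dict with "vfov" (degrees; the focal length in pixels is half the picture's height over the tangent of half this angle, whatever the lens; pixels are square), "cx", "cy" (the principal point, pixels), "view" (4x4, takes a point from world to camera coordinates); the wrist camera has in their place "T_tool_cam" (4x4, takes a point from camera to tool coordinates, whose origin is the TCP and whose axes are the flange's). Camera axes: x right, y down, z forward; pixel columns grow to the right and rows downward; lengths in m; the calibration is good to about 2 mm. A picture is of the moment at which its call begins: read the wrist's pose just before it. camera_info takes no time and is no camera call.
A pose or a line that the arm cannot do raises robot.Unreachable and nothing moves.
- robot.job_done(): hands the job in, once; it reports no verdict.
Readings, each from a call of its own:
- robot.read_t(): time.
- robot.read_qpos(): joint angles.
- robot.read_qvel(): joint speeds.
- robot.read_effort(): joint torques, N m.
- robot.read_position(): TCP position.
- robot.read_tcp_rot(): TCP orientation.
- robot.read_force(): force on the tool from outside, world axes, zero at the start.
- robot.read_ft_torque(): the same for the moment, N m.
- robot.read_grip_width(): opening from 0.0 (shut) to 1.0 (fully open).
Only numpy, scipy, OpenCV 4.12 (cv2) and the standard library are available. Lean on these libraries where they do the work, as an engineer would, in place of code of your own. Each camera call takes 0.05 s, during which the arm holds its last target.

## Working session

There is one attempt and no reset: what is moved stays moved. The work goes in short steps, each a Python script; the robot and the scene stay as the last script left them, time stands still between calls to the robot, and variables do not carry over. Pictures are saved under pics/ and viewed, and the job is handed in when it is done.

```bash
mkdir -p pics; ls
python3 - <<'E'
from rig import robot
import cv2,numpy as np
for n in ["scene","top","wrist"]:
    p,d=robot.grab_frame(n)
    cv2.imwrite(f"pics/{n}0.png",p[:,:,::-1]); np.savez(f"{n}0.npz",p=p,d=d)
    print(n,robot.camera_info(n))
print(robot.read_t(),robot.read_force(),robot.read_tcp_rot())
E
```

```text
pics
scene {'vfov': 51.435798115179345, 'cx': 318.0723266955363, 'cy': 240.75789070098395, 'view': array([[-0.1146654 ,  0.99335094, -0.01028361, -0.03159803],
       [ 0.81937554,  0.0887198 , -0.56635018, -0.33507311],
       [-0.56167213, -0.07336691, -0.82410055,  1.51542782],
       [ 0.        ,  0.        ,  0.        ,  1.        ]])}
top {'vfov': 50.12768126136467, 'cx': 321.21620280699955, 'cy': 239.6156912429842, 'view': array([[-0.00471397, -0.99992414,  0.01137929,  0.08360409],
       [-0.99958928,  0.00439011, -0.02831963,  0.45087211],
       [ 0.02826753, -0.01150811, -0.99953415,  1.09470421],
       [ 0.        ,  0.        ,  0.        ,  1.        ]])}
wrist {'vfov': 67.81654362705588, 'cx': 319.5841062725413, 'cy': 242.55424854519893, 'T_tool_cam': array([[-2.85125207e-04, -9.58055343e-01, -2.86583110e-01,
         7.73707632e-02],
       [ 9.99999935e-01, -3.35822621e-04,  1.27751660e-04,
         1.14400043e-04],
       [-2.18634252e-04, -2.86583055e-01,  9.58055377e-01,
        -1.59407069e-01],
       [ 0.00000000e+00,  0.00000000e+00,  0.00000000e+00,
         1.00000000e+00]])}
0.15 [-0.03171549 -0.27454516 -0.54798935] [[-9.41483430e-01 -3.37058848e-01 -5.33558564e-04]
 [-3.37059247e-01  9.41482773e-01  1.11941528e-03]
 [ 1.25027372e-04  1.23375178e-03 -9.99999231e-01]]
```

View pics/top0.png

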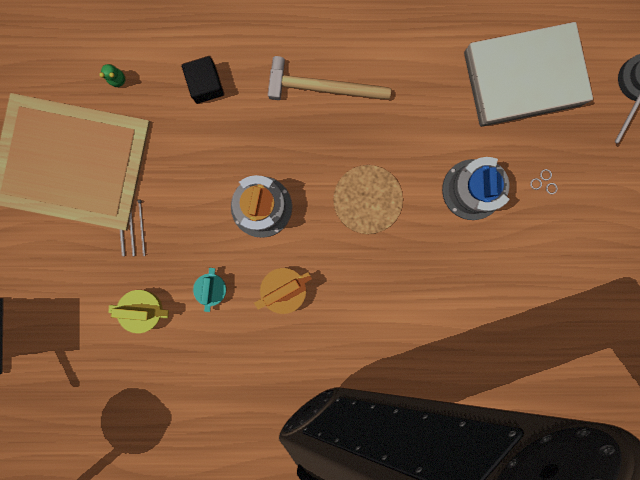

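View pics/scene0.png

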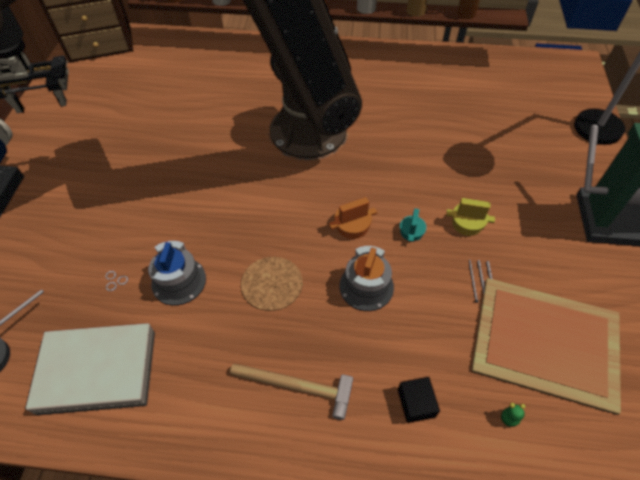

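```bash
cat > h.py <<'E'
import numpy as np,cv2
from rig import robot
def K(n):
    i=robot.camera_info(n); return 240/np.tan(np.radians(i['vfov']/2)),i['cx'],i['cy'],i
def px2w(n,u,v,z,V=None):
    f,cx,cy,i=K(n); V=i['view'] if V is None else V
    C=np.linalg.inv(V); r=C[:3,:3]@np.array([(u-cx)/f,(v-cy)/f,1]); o=C[:3,3]
    return o+r*(z-o[2])/r[2]
def cloud(n,d,V=None):
    f,cx,cy,i=K(n); V=i['view'] if V is None else V
    v,u=np.mgrid[:480,:640]; P=np.stack([(u-cx)/f*d,(v-cy)/f*d,d],-1)
    C=np.linalg.inv(V); return P@C[:3,:3].T+C[:3,3]
def wristV():
    T=np.eye(4);T[:3,:3]=robot.read_tcp_rot();T[:3,3]=robot.read_position()
    return np.linalg.inv(T@robot.camera_info("wrist")["T_tool_cam"])
E
python3 - <<'E'
from h import *
p=np.load("top0.npz");d=p['d'];p=p['p']
a=cv2.resize(p[155:255,210:310],(600,600),interpolation=cv2.INTER_CUBIC)
cv2.imwrite("pics/crop1.png",a[:,:,::-1])
P=cloud("top",d)
hsv=cv2.cvtColor(p,cv2.COLOR_RGB2HSV)
print(P[203,257],P[291,283],P[200,368],P[185,487])
sub=np.zeros(d.shape,bool); sub[165:245,225:300]=1
m=sub&(P[...,2]>0.122)&(P[...,2]<0.15)
q=P[m]; print(m.sum(),q.mean(0), np.median(q[:,2])); r=cv2.minAreaRect(q[:,:2].astype(np.float32)*1000); print(r)
s=np.linalg.svd(q[:,:2]-q[:,:2].mean(0),full_matrices=0)[2]; print("dir",s[0],np.degrees(np.arctan2(s[0][1],s[0][0])))
# pad
m=(hsv[...,0]>=0)&(np.hypot(P[...,0]-px2w("top",368,200,.005)[0],P[...,1]-px2w("top",368,200,.005)[1])<.09)&(P[...,2]>.0025)
c=P[m];print("pad",m.sum(),c.mean(0),px2w("top",368,199.5,.005))
m=sub&(P[...,2]>0.085)&(P[...,2]<0.112); print("hooks",cv2.minEnclosingCircle(P[m][:,:2].astype(np.float32)))
E
```

```text
[0.51762729 0.20447875 0.13386504] [0.3480094  0.15819503 0.09354236] [ 0.53596003 -0.01940309  0.00701364] [ 0.55333431 -0.24096393  0.11262621]
225 [0.52256722 0.20921333 0.13331256] 0.13371872487828151
((523.0538330078125, 209.75778198242188), (14.489845275878906, 53.85121154785156), 78.58680725097656)
dir [-0.97888654  0.20440435] 168.20536745493303
pad 3499 [ 0.53850125 -0.01886515  0.00529458] [ 0.53725174 -0.01961915  0.005     ]
hooks ((0.5237529873847961, 0.20976075530052185), 0.05382375419139862)
```

View pics/crop1.png

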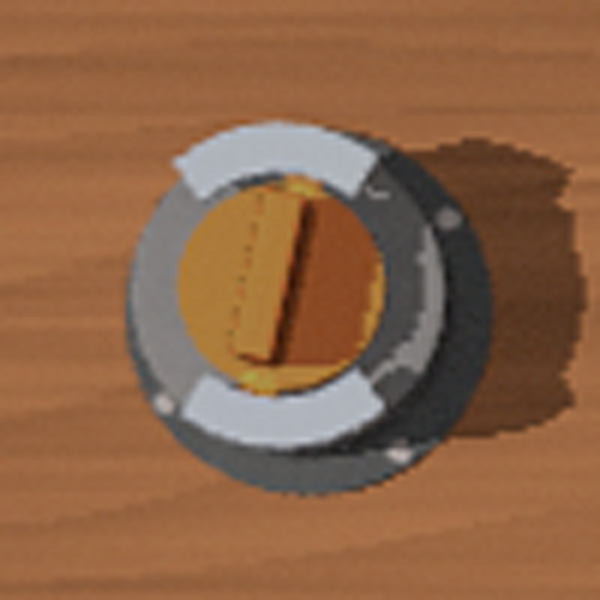

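```bash
cat >> h.py <<'E'
def R(yaw):
    c,s=np.cos(np.radians(yaw)),np.sin(np.radians(yaw))
    x=np.array([c,s,0]);z=np.array([0,0,-1.]);return np.stack([x,np.cross(z,x),z],1)
E
python3 - <<'E'
from h import *
for y in (168.4,-11.6):
  for a in (0,45,90,95): print(y,a,robot.ik([.523,.2095,.1],R(y+a)))
  print(robot.ik([.5375,-.0193,.04],R(y+90)))
E
```

```text
168.4 0 [  41.73300859   16.77050522  -23.03222752    0.          -50.19726726
 -143.33300859]
168.4 45 [ 41.73300859  16.77050522 -23.03222752   0.         -50.19726726
 -98.33300859]
168.4 90 [ 41.73300859  16.77050522 -23.03222752   0.         -50.19726726
 -53.33300859]
168.4 95 [ 41.73300859  16.77050522 -23.03222752   0.         -50.19726726
 -48.33300859]
[ 18.83555534  19.15367355 -29.69063667   0.         -41.15568978
 -30.43555534]
-11.6 0 [ 41.73300859  16.77050522 -23.03222752   0.         -50.19726726
  36.66699141]
-11.6 45 [ 41.73300859  16.77050522 -23.03222752   0.         -50.19726726
  81.66699141]
-11.6 90 [ 41.73300859  16.77050522 -23.03222752   0.         -50.19726726
 126.66699141]
-11.6 95 [ 41.73300859  16.77050522 -23.03222752   0.         -50.19726726
 131.66699141]
[ 18.83555534  19.15367355 -29.69063667   0.         -41.15568978
 149.56444466]
```

Run:
```python
from h import *
robot.goto([.523,.2095,.235],R(-11.6))
V=wristV(); p,d=robot.grab_frame("wrist"); np.savez("w1.npz",p=p,d=d,V=V)
P=cloud("wrist",d,V)
for n,m in (("bar",(P[...,2]>.128)&(P[...,2]<.15)),("hooks",(P[...,2]>.094)&(P[...,2]<.103))):
    m&=np.hypot(P[...,0]-.523,P[...,1]-.2095)<.07; m&=d>0
    q=P[m]; print(n,m.sum(),np.median(q,0),cv2.minAreaRect((q[:,:2]*1000).astype(np.float32)),cv2.minEnclosingCircle((q[:,:2]*1000).astype(np.float32)))
cv2.imwrite("pics/w1.png",p[:,:,::-1]); print(robot.read_t(),robot.read_position(),robot.read_force())
```

```text
bar 1236 [0.52454173 0.20894205 0.13514868] ((522.507080078125, 209.16867065429688), (13.421183586120605, 54.350826263427734), 77.9043197631836) ((522.6032104492188, 209.61737060546875), 27.589271545410156)
hooks 6208 [0.5275961  0.20685365 0.09622469] ((522.4288330078125, 209.51658630371094), (106.72721862792969, 67.60298919677734), 2.227909564971924) ((522.4298706054688, 209.5434112548828), 53.406192779541016)
3.3333 [0.52324075 0.20894721 0.23495575] [-0.12214209 -0.73504278  0.68738521]
```

View pics/w1.png

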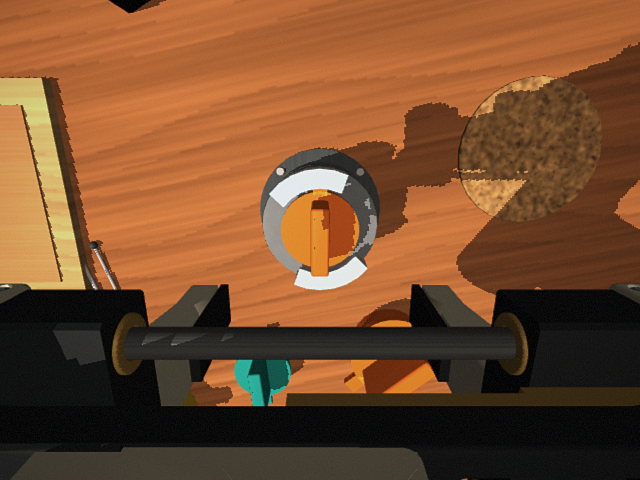

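The wrist view shows the orange cover's bar upright at column 320, rows 200–275, centred between the fingers. The pad is at about (530,148). Next I descend and grip.

Run:
```python
from h import *
robot.move_gripper(0.5)
robot.servo_line([.5225,.2092,.103],ori=R(-11.9),speed=.08)
print(robot.read_position(),robot.read_force())
robot.move_gripper(0.0)
print(robot.read_grip_width(),robot.read_position(),robot.read_force(),robot.read_ft_torque(),robot.read_t())
p,d=robot.grab_frame("wrist");cv2.imwrite("pics/w2.png",p[:,:,::-1])
```

```text
[0.52272393 0.20939456 0.1034698 ] [ 0.46861307 -0.28212987  0.3286313 ]
0.1597607200262766 [0.52249395 0.20914371 0.10304665] [-0.74188471 -0.0875754   0.94066121] [-0.19024112  0.25309551 -0.03213442] 6.6333
```

View pics/w2.png

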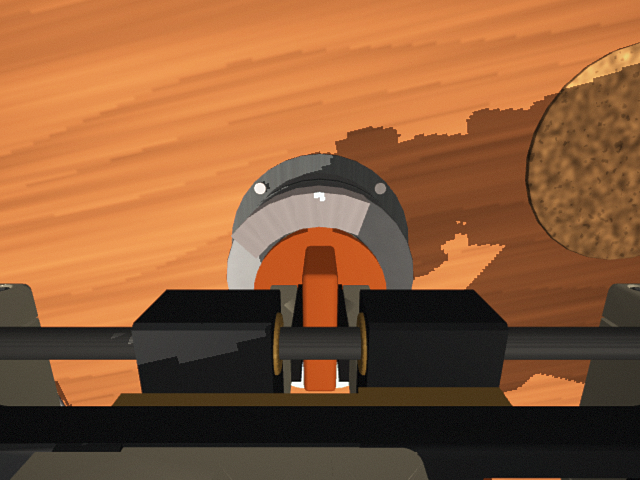

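The bar, at columns 303–337, is held centrally: opening 0.16 is about 14 mm, matching its thickness. Next I press 10 mm.

Run:
```python
from h import *
for z in (.098,.0935):
    robot.servo_line([.5225,.2092,z],speed=.03); print(robot.read_position(),robot.read_force())
robot.dwell(.3)
print(robot.read_force(),robot.read_ft_torque())
V=wristV();p,d=robot.grab_frame("wrist");cv2.imwrite("pics/w3.png",p[:,:,::-1])
P=cloud("wrist",d,V); print("bar",P[258:280:5,318:323:2,2], "flange", P[275,275,2],P[265,355,2],robot.read_t())
```

```text
[0.52257515 0.2091551  0.09825016] [-1.04818041 -0.64415473  6.4228948 ]
[0.52259296 0.20916187 0.0939372 ] [-3.02156881 -0.16253516  6.60097294]
[-2.27458974 -0.88102259  7.84995744] [-0.48446855  1.12971514 -0.08201878]
bar [[0.10760313 0.10622002 0.10686581]
 [0.1132916  0.11374128 0.11414782]
 [0.119068   0.11943289 0.11916186]
 [0.12480842 0.12415138 0.12462933]
 [0.1262117  0.12639736 0.12562174]] flange 0.08526442426322409 0.0865710988430195 7.65
```

View pics/w3.png

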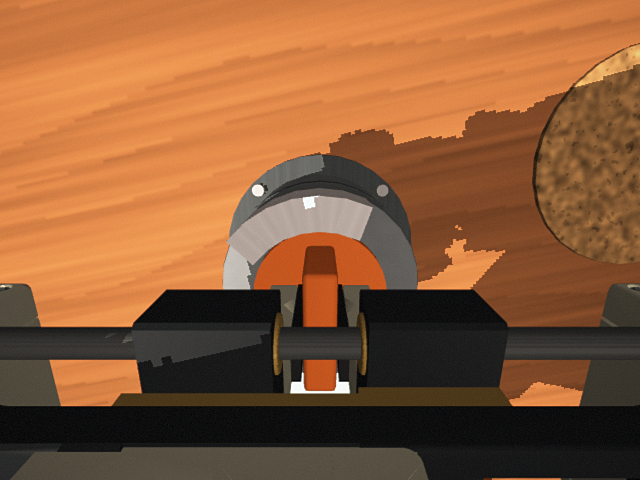

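The bar hasn't moved relative to the gripper: its end is still at about row 246 and its top at z ≈ 0.1255. So the cover is down about 9 mm with no slip, and I can twist.

Run:
```python
from h import *
for a in (30,60,90):
    robot.goto([.5225,.2092,.0930],R(-11.9+a)); print(a,robot.read_position(),robot.read_force(),robot.read_ft_torque(),robot.read_grip_width())
robot.dwell(.2)
V=wristV();p,d=robot.grab_frame("wrist");cv2.imwrite("pics/w4.png",p[:,:,::-1])
print(robot.read_force(),robot.read_t())
```

```text
30 [0.52305432 0.20945737 0.09382717] [-1.60312185 -0.55033471  7.76299669] [-0.42786221  0.66356552  0.12266205] 0.1612901067076758
60 [0.52304385 0.20942842 0.09380838] [-1.60382228 -0.07991386  7.34005706] [-0.5084191   0.61737243  0.10913001] 0.159793698815143
90 [0.52300412 0.2093808  0.09379145] [-2.38814096 -0.69126988  6.47962373] [-0.49009674  0.65314709  0.13004686] 0.1607585480917716
[-1.27357486 -1.23154041  7.84585551] 9.6
```

View pics/w4.png

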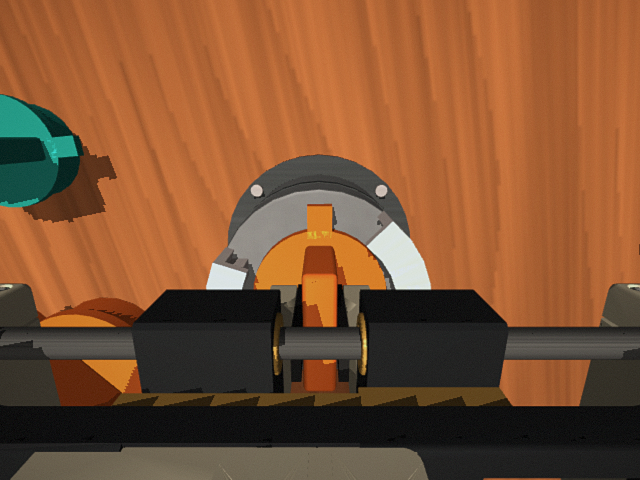

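The ear is now in the open gap at (319,215) and clear of the hooks. I'll lift the cover and carry it to the pad.

Run:
```python
from h import *
robot.servo_line([.5225,.2092,.115],speed=.04); print(robot.read_force())
robot.servo_line([.5225,.2092,.22],speed=.1); print(robot.read_force(),robot.read_grip_width())
robot.servo_line([.5377,-.0193,.22],speed=.12)
robot.servo_line([.5377,-.0193,.075],speed=.08)
robot.dwell(.2)
V=wristV();p,d=robot.grab_frame("wrist");cv2.imwrite("pics/w5.png",p[:,:,::-1])
p,d=robot.grab_frame("scene");cv2.imwrite("pics/s5.png",p[:,:,::-1])
print(robot.read_force(),robot.read_position(),robot.read_t())
```

```text
[ 0.45811416 -0.03868725 -4.02483092]
[-0.85426394 -0.17723748 -2.97541337] 0.1567111149703359
[ 0.28958214 -0.4162006  -2.02580554] [ 0.53775867 -0.01928522  0.07514018] 15.8167
```

View pics/w5.png

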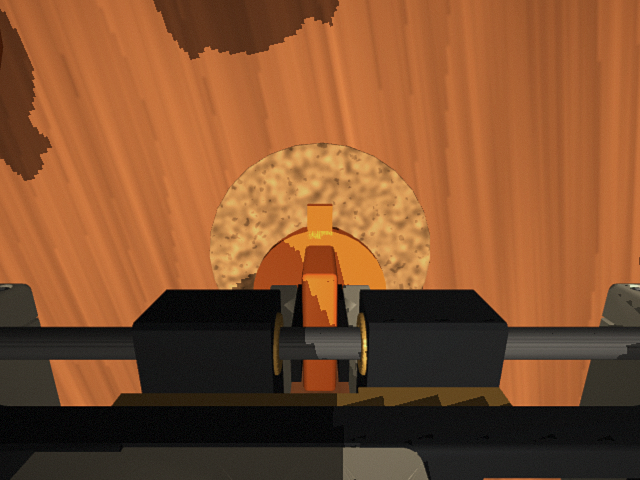

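View pics/s5.png

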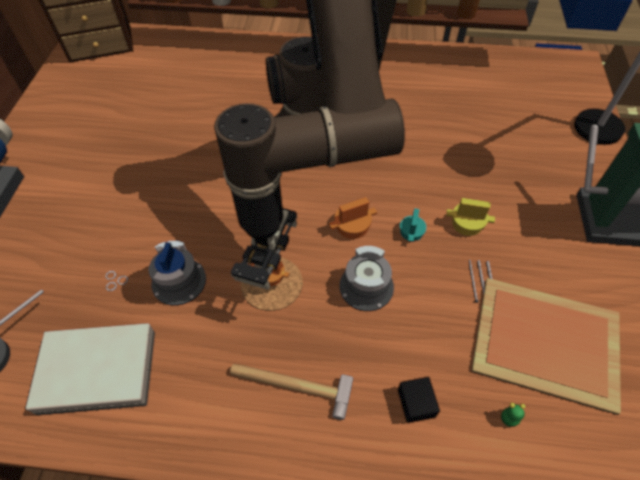

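The pot at (368,278) in the scene view is open. The cover hangs level over the pad, which spans columns 210–430 in the wrist view with the cover centred at 320. I'll lower it slowly until it touches.

Run:
```python
from h import *
robot.servo_line([.5377,-.0193,.046],speed=.05); robot.dwell(.2)
f0=np.mean([robot.read_force()[2] for _ in range(5)]); print(f0)
z=.046
while z>.036:
    z-=.001; robot.servo_line([.5377,-.0193,z],speed=.02); robot.dwell(.05)
    f=np.mean([robot.read_force()[2] for _ in range(5)]); print(round(z,4),f,robot.read_position()[2])
    if f-f0>4: break
robot.move_gripper(.45); 
print(robot.read_grip_width(),robot.read_force(),robot.read_t())
```

```text
-2.43869945256237
0.045 -3.0237013726934396 0.04503989513068786
0.044 -3.5516081968208097 0.04395016167516179
0.043 -3.2148777009343674 0.04293327967726397
0.042 -3.704850343258806 0.04195044699309784
0.041 -2.845758529323629 0.041062890140829776
0.04 7.7116102900406505 0.04100728417073762
0.4466658856257348 [0.02900913 0.87793359 0.63982368] 19.225
```

Run:
```python
from h import *
robot.servo_line([.5377,-.0193,.20],speed=.08)
robot.goto([.45,.1,.30],R(-11.9+90)); robot.dwell(.3)
p,d=robot.grab_frame("top");cv2.imwrite("pics/t6.png",p[:,:,::-1])
P=cloud("top",d);s=np.hypot(P[...,0]-.5377,P[...,1]+.0193)<.06
m=s&(P[...,2]>.06)&(P[...,2]<.1);q=P[m];print(m.sum(),np.median(q,0),cv2.minAreaRect((q[:,:2]*1000).astype(np.float32)),P[185,487])
p,d=robot.grab_frame("scene");cv2.imwrite("pics/s6.png",p[:,:,::-1]);print(robot.read_t(),robot.read_force())
```

```text
91 [ 0.53519116 -0.03293618  0.0718299 ] ((536.01220703125, -31.278722763061523), (27.86883544921875, 13.927120208740234), 78.83097839355469) [ 0.55287088 -0.23979775  0.11608245]
22.5167 [-0.92458826  0.67876652  0.77735826]
```

View pics/t6.png

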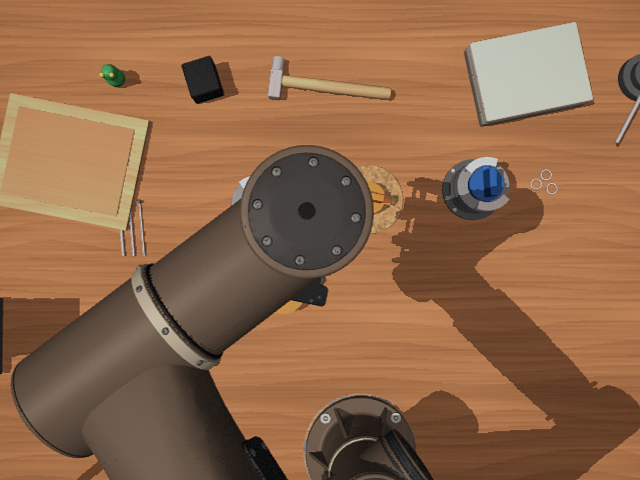

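View pics/s6.png

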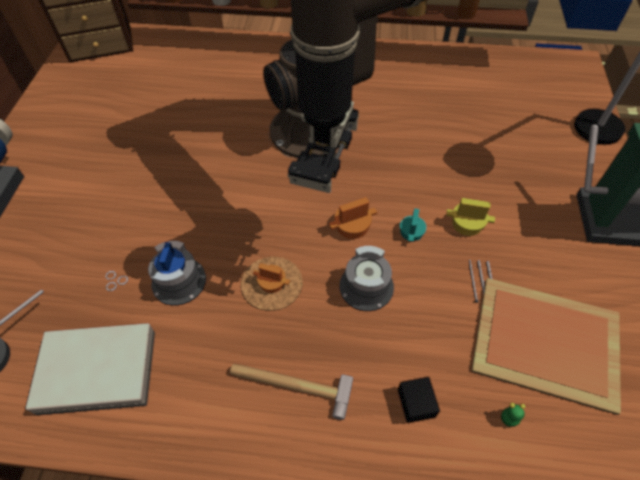

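```bash
python3 -c "
from rig import robot
robot.job_done();print(robot.read_t())"
```

```text
the job is handed in; nothing more can be done
the job is handed in; nothing more can be done
```

I opened the orange pot, stood its cover on the cork pad, and handed the job in at about 22.5 s of the 48 s. The hand-in gives no verdict.

**What I did:** I gripped the cover's bar and pressed it down about 9 mm (about 8 N). Then I twisted it 90° anticlockwise, lifted it off, and lowered it until it touched the pad before letting go.

**Last checks:**
- **Orange cover:** the scene picture shows it upright on the pad. The depth image puts its bar top at z ≈ 0.072 m, as expected for a cover standing flat. I released it at about (0.538, -0.019), my measured pad centre.
- **Blue cover:** it looks in place at the same pixels as at the start. I only compared the pictures and did not measure its shift.
- **Robot:** the gripper was clear of everything, and the force reading was near zero.

**Limits:** in the last top view the arm hid about half of the cover. Its centre on the pad therefore rests on the release position and the scene picture, not a full measurement. No checks disagreed.

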